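Close and secure the bench drawers

ROBOT

A 6-joint arm with a two-finger parallel gripper is mounted at the origin on the work surface; the furniture and walls round the work are solid. World frame = base frame: x ahead of the robot, y to its left, z up, the work surface at z = 0. Lengths are in m, angles in rad, forces in N, time in s.
With the tool pointing down it reaches from about 0.3 to 0.775 m from the base axis. Payload 14.6 kg.
Tool frame: the origin (TCP) lies at the very end of the fingers, on their centre line; the grasp point (between the pads) lies 19 mm behind it; z points along the fingers, y is the line along which they close (so a half turn about z gives the same grasp; the last joint's range is limited). The gripper opens to 94 mm and grips with 3 to 60 N. Pads are 16 mm wide; open, the fingers measure 119 mm over their backs; the gripper's body (75 mm by 177 mm) begins 78 mm behind the grasp point.
Start: joints at [1.259, 0.3, 1.521, -0, 1.321, -0.067], TCP at [0.133, 0.534, 0.205] pointing down, gripper open.
Joint ranges: [-3.03, 3.03], [-0.79, 2.21], [0.23, 2.52], [-1.04, 4.18], [0, 3.07], [-2.55, 2.55]. Speed limits (rad/s): [2.22, 2.22, 2.57, 3.14, 3.14, 3.14].

INTERFACE

Orientations are given as [roll, pitch, yaw] about the fixed x, y, z axes, in that order (R = Rz(yaw) Ry(pitch) Rx(roll)).
In Python, from station import ctrl gives the robot as it stands.
- The arm moves only by the tool move_arm, never from a script. Its argument "increments" is a list of rows, each a list of 7 numbers: the opening, from 0 (shut) to 1 (fully open), then the shift along the tool's x, y, z in units of 50 mm (1.0 is 50 mm), then the turn, a rotation vector about the tool's x, y, z in rad. In form: [[claw, tx, ty, tz, rx, ry, rz], ...]. A call has 1 to 20 rows; each row shifts and turns the commanded pose from where the row before left it, along the tool's axes as they then stand; what a row does not reach is not made up. A row lasts 1/10 s, in which the tool goes at most 50 mm and 8.59 degrees, less where a joint would pass 70% of its speed; a pose out of reach is approached as far as the arm can. A call is refused whole if a number of a shift passes 1 or a number of a turn 0.15, either way. A call with a gripper value outside its range is refused whole. The fingers move at their own pace and stop on an object; "force" is the grip in N (left out, the last holds). Time passes only in rows, so rows that do not move let the fingers close. It gives the time, the measured TCP pose, the force, the opening and the grip force at its end, in the units of the state.
- ctrl.get_obs(): the state, without advancing time (a new reading comes with each control period).
- ctrl.camera(name): name is "side" or "top"; returns a dict with "color" (480x640x3 uint8, blue, green, red), "K" (3x3 intrinsics, pixels), "pose" (4x4, takes a point from camera to world coordinates). Camera axes: x right, y down, z forward; pixel columns grow to the right and rows downward; lengths in m; the calibration is good to about 2 mm. A picture is of the moment at which its call begins. There is no depth.
- ctrl.hand_in(): hands the job in; it is judged then, once.
Trained networks look in a picture, given as the dict that the camera call returned (one of the last four; its "shot" number tells which), for a name from the list of things; names that differ only in an ending like _2 or _b are one class to them, and where a whole thing is asked for, a point or a joint stands for the part that bears it (a point fixed in the world has none). Each returns a list of dicts, best first, with "conf" (0 to 1); they miss things now and then, are a little off and sometimes report something else, mostly with a low value. They report only what shows in the picture. A call takes as long as a camera call. They do not tell look-alikes from the thing itself.
- ctrl.cut_out(name, picture): "mask" (480x640 bool, what is visible of it) and "centre" ([row, column] in pixels, amid what is visible of it).
The state is a dict: "time_s": time; "qpos": joint angles; "joint_vel": joint speeds; "tau": joint torques, N m; "ee_pos": TCP position; "eef_rot": TCP orientation; "force": force on the tool from outside, world axes, zero at the start; "moment": the same for the moment, N m; "grip_width": finger opening in m; "grip_force": force on a finger pad.
Only numpy, scipy, OpenCV 4.12 (cv2) and the standard library are available. Lean on these libraries where they do the work, as an engineer would, in place of code of your own. Each camera call takes 0.05 s, during which the arm holds its last target. There are 200 camera calls.

TASK

Both drawers of the small wooden unit on the bench have been left open: with the fingertips push both of them fully home, and then push the wooden turn-button on the upright between them round until it lies level across both drawer fronts. Only push; do not pinch or lift anything, leave what lies in the drawers where it is, and do not disturb the other things on the bench or on top of the unit.

Things in the scene. Friction and masses are not known exactly. Their poses are not given: they have to be found in the camera images.
- twin_drawers: Low plywood unit with two drawers side by side, screwed to the bench: 194 deep (x, fronts included) x 262 wide (y) x 84 mm high. Origin on the bench, centred in width; the unit's x points from the fronts to the back, y to its left, z up. With drawers shut, their flat front faces and that of the 44 mm wide upright between them lie in one plane at x = -104 mm; nothing of the carcass stands ahead of it but the turn-button. The carcass top is flat, 84 mm high.
- left_drawer (a joint): How far the left (+y) drawer is out, in m: 0 is fully home (a hard stop), 0.09 fully out; it slides along the unit's x with about 1.5 N of friction and stays where it is left.
- right_drawer (a joint): The same for the right (-y) drawer.
- left_drawer_face (a point): Middle of the outer face of the left drawer's front, 42 mm above the bench; moves with the drawer. The front is a flat upright board 106 mm wide, 14 mm thick, from 6 to 84 mm above the bench, centred 77.5 mm to the left of the unit's middle. In the middle of its upper edge is a finger notch 40 mm wide, down to 68 mm. The drawer behind it is open on top.
- right_drawer_face (a point): The same point of the right drawer, centred 77.5 mm to the right of the unit's middle.
- turn_button (a joint): Angle of the turn-button in rad: 0 is upright; positive when its upper end has tipped to the unit's right (-y), negative to its left. Stops at +-1.571, where it lies level and holds both drawers; it may go either way. Friction (about 0.04 N m) keeps it where it is left.
- button_pivot (a point): Middle of the turn-button, on its pivot (which runs along the unit's x), 56 mm above the bench and 12 mm ahead of the plane of the shut drawer fronts. The button is a dark wooden bar 80 mm long, 13 mm wide and 18 mm thick (from 3 to 21 mm ahead of that plane), pivoted at its middle, so that upright it stands up to 96 mm above the bench.
- bit_driver: Steel bit driver, 62 x 8 x 8 mm, lying loose in the left drawer, whose floor is 15 mm above the bench. Origin in the middle of its underside.
- strip_right: Short wooden strip with a grey top, 85 x 32 x 18 mm, lying loose in the right drawer. Origin in the middle of its underside.
- beech_offcut: Bystander: beech block 44 x 111 x 31 mm lying on top of the unit, at its back. Origin in the middle of its underside.
- carpenter_pencil: Bystander: pencil 165 x 7 x 7 mm lying on the bench in front of the unit. Origin in the middle of its underside.
- glue_bottle: Bystander: glue bottle 43 x 58 x 178 mm standing to the left of the unit. Origin in the middle of its foot.
- tape_measure: Bystander: tape measure 70 x 108 x 35 mm on the bench, left. Origin in the middle of its underside.
- combi_pliers: Bystander: pliers 180 x 56 x 12 mm lying on the bench, near right. Origin in the middle of its underside.
Things that resemble listed ones, but are neither listed nor needed, are in the scene too. There is more than one size of the strip_right; the one meant has the size given above.

How it is judged:
On the way, in this order (a step that is already met when the one before it is completed fails the run):
1. both drawers fully home (value of joint each of left_drawer, right_drawer below 0.005 m), for 0.2 s.
2. then the turn-button level across both fronts ((value of joint turn_button above 1.4 rad or value of joint turn_button below -1.4 rad)), for 0.2 s.
At the end, for the whole second after the job is handed in: Both drawers within 5 mm of fully home, the turn-button within 0.17 rad of level (either way round), all three at rest; the bit driver and the short strip still lying in their drawers (all of step 1 and (value of joint turn_button above 1.4 rad or value of joint turn_button below -1.4 rad) and height (world z) of each of bit_driver, strip_right below 0.035 m and x of each of bit_driver, strip_right in the frame of twin_drawers above -0.09 m and velocity of joint left_drawer between -0.01 and 0.01 m/s and velocity of joint right_drawer between -0.01 and 0.01 m/s and velocity of joint turn_button between -0.05 and 0.05 rad/s); the robot touches nothing.
It fails at once if the turn-button is turned more than 0.8 rad while a drawer is still more than 10 mm out ((value of joint turn_button above 0.8 rad or value of joint turn_button below -0.8 rad) and value of joint any of left_drawer, right_drawer above 0.01 m).
It fails at once if something is lifted out of a drawer (height (world z) of any of bit_driver, strip_right above 0.045 m).
It fails at once if a bystander is moved more than 20 mm, or lifted (distance of any of beech_offcut, carpenter_pencil, glue_bottle, tape_measure, combi_pliers from where it was at the start of the episode above 0.02 m).
It also fails if it takes over 58 s, if anything falls off the work surface, if the arm or the gripper's body presses on something with over 40 N, if the wrist force passes 120 N, or if a joint passes its speed limit or range.

## Working session

There is one attempt and no reset: what is moved stays moved. The work goes in short steps, Python scripts to look and compute and a tool call to move; the robot and the scene stay as the last step left them, time stands still between calls to the robot, and variables do not carry over. Pictures are saved under pics/ and viewed, at most 10 in all, crops included, and the job is handed in when it is done.

Besides the shell and the picture viewer there is one more tool, called as name(argument=value, ...), one argument or row to a line, values as JSON. move_arm: Moves the arm, as the interface text tells. Its arguments: {"type":"object","properties":{"increments":{"type":"array","items":{"type":"array","items":{"type":"number"}}},"force":{"type":"number"}},"required":["increments"]}

```bash
ls; mkdir -p pics
python3 - <<'E'
from station import ctrl
import cv2,numpy as np
o=ctrl.get_obs();print(o['time_s'],o['ee_pos'],o['eef_rot'],o['grip_width'])
for n in('top','side'):
    p=ctrl.camera(n);cv2.imwrite(f'pics/{n}0.png',p['color']);print(n,p['K'].tolist(),np.round(p['pose'],4).tolist())
    for t in('twin_drawers','left_drawer_face','right_drawer_face','button_pivot','carpenter_pencil'):
        r=ctrl.cut_out(t,p);print(t,[(round(x['conf'],2),np.round(x['centre']).tolist(),int(x['mask'].sum())) for x in r[:3]])
E
```

```text
pics
0.0 [0.13320629 0.53334293 0.20486547] [-3.14038455e+00 -7.36142081e-05  2.89684237e+00] 0.09388050246916543
top [[535.4461545878096, 0.0, 326.1025886819838], [0.0, 535.4461545878096, 234.30341601837387], [0.0, 0.0, 1.0]] [[0.0143, -0.9938, 0.1101, 0.4052], [-0.9999, -0.0149, -0.0052, -0.0313], [0.0068, -0.11, -0.9939, 1.1148], [0.0, 0.0, 0.0, 1.0]]
twin_drawers [(0.67, [162.0, 395.0], 14756), (0.38, [211.0, 426.0], 1863)]
left_drawer_face [(0.82, [209.0, 351.0], 2086), (0.73, [164.0, 402.0], 14891)]
right_drawer_face [(0.74, [215.0, 430.0], 1843)]
button_pivot [(0.83, [163.0, 399.0], 14925)]
carpenter_pencil [(0.82, [257.0, 394.0], 253), (0.25, [163.0, 400.0], 14441)]
side [[587.2698744301576, 0.0, 319.1320299863976], [0.0, 587.2698744301576, 238.37036007395758], [0.0, 0.0, 1.0]] [[0.3904, 0.4867, -0.7815, 1.596], [0.9205, -0.2213, 0.322, -0.5043], [-0.0163, -0.8451, -0.5344, 0.8007], [0.0, 0.0, 0.0, 1.0]]
twin_drawers [(0.6, [303.0, 299.0], 12333)]
left_drawer_face [(0.57, [250.0, 315.0], 868)]
right_drawer_face [(0.96, [267.0, 246.0], 957)]
button_pivot [(0.96, [305.0, 296.0], 12435)]
carpenter_pencil []
```

Run:
```python
import cv2
a=cv2.imread('pics/top0.png');cv2.imwrite('pics/t1.png',cv2.resize(a[60:330,270:560],None,fx=2.2,fy=2.2,interpolation=cv2.INTER_CUBIC))
a=cv2.imread('pics/side0.png');cv2.imwrite('pics/s1.png',a)
```

```text
(no output)
```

View pics/t1.png

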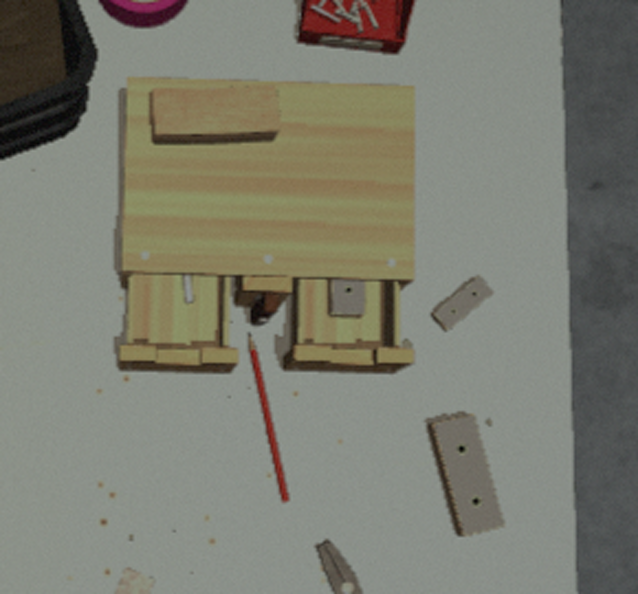

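View pics/s1.png

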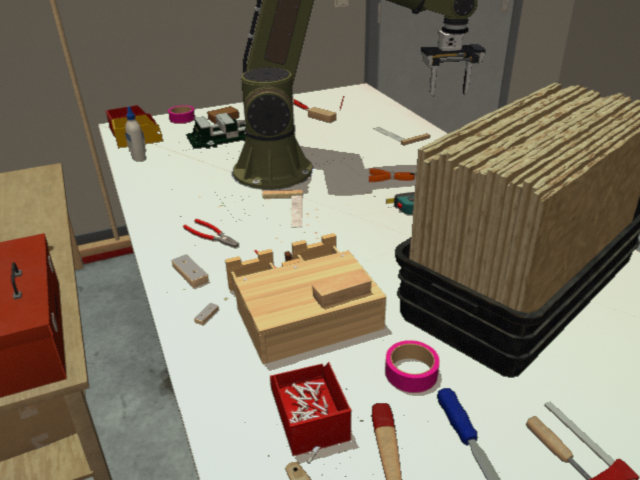

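The top view shows both drawers well out and the button tipped slightly at crop (265,305). The pencil tip is just in front of it at (250,335). The carcass corners are at (128,78), (414,86), (413,278) and (120,272) in the crop.

```bash
cat > h.py <<'E'
import numpy as np,cv2
from station import ctrl
def at(p,c,r,z):
    d=p['pose'][:3,:3]@np.linalg.inv(p['K'])@[c,r,1];o=p['pose'][:3,3]
    return o+d*(z-o[2])/d[2]
E
python3 - <<'E'
from h import *
p=ctrl.camera('top')
def q(n,c,r,z): print(n,np.round(at(p,270+c/2.2,60+r/2.2,z),4))
for n,c,r,z in [('BL',128,78,.084),('BR',414,86,.084),('FR',413,278,.084),('FL',126,272,.084),
 ('Lf out l',119,363,.084),('Lf out r',238,365,.084),('Rf out l',291,365,.084),('Rf out r',413,366,.084),
 ('Lf in l',128,345,.084),('Rf in r',413,347,.084),('upr FL',243,291,.084),('upr FR',291,291,.084),('pencil tip',250,335,.005),('pencil end',286,500,.005),
 ('btn a',260,318,.09),('btn b',278,293,.08)]: q(n,c,r,z)
a=cv2.imread('pics/top0.png')[170:240,310:470];a=cv2.resize(a,None,fx=5,fy=5,interpolation=cv2.INTER_CUBIC)
cv2.imwrite('pics/t2.png',cv2.convertScaleAbs(a,alpha=1.5,beta=20))
E
```

```text
BL [ 0.798  -0.0368  0.084 ]
BR [ 0.7949 -0.2964  0.084 ]
FR [ 0.6178 -0.2932  0.084 ]
FL [ 0.6192 -0.0375  0.084 ]
Lf out l [ 0.5375 -0.0325  0.084 ]
Lf out r [ 0.5373 -0.1375  0.084 ]
Rf out l [ 0.538  -0.1843  0.084 ]
Rf out r [ 0.5388 -0.2922  0.084 ]
Lf in l [ 0.5536 -0.0402  0.084 ]
Rf in r [ 0.5557 -0.2924  0.084 ]
upr FL [ 0.6037 -0.1417  0.084 ]
upr FR [ 0.6043 -0.1844  0.084 ]
pencil tip [ 0.5764 -0.157   0.005 ]
pencil end [ 0.4204 -0.1912  0.005 ]
btn a [ 0.5786 -0.1561  0.09  ]
btn b [ 0.6031 -0.1734  0.08  ]
```

View pics/t2.png

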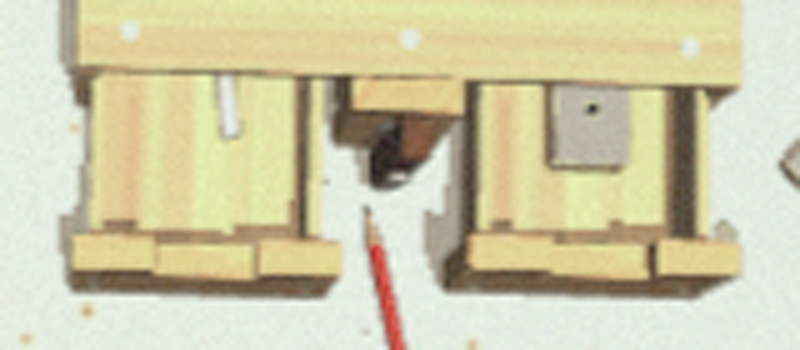

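The crop confirms outer faces of both fronts near x≈0.537, the closed plane at x≈0.604 and the unit's middle at y≈-0.163. That puts both drawers about 66 mm out, with the button tipped a little to the left. I'll check the full top view for the travel path and fit the button angle.

Run:
```python
from h import *
p=ctrl.camera('top')
def pr(w):
    c=np.linalg.inv(p['pose'])@[*w,1];u=p['K']@c[:3];return u[:2]/u[2]
for th in(0,-.2,-.4,-.6,.2,.4):
    out=[]
    for a,b in((40,6.5),(40,-6.5),(-40,-6.5)):   # along bar, to +y
        y=-a*np.sin(th)+b*np.cos(th);z=a*np.cos(th)+b*np.sin(th)
        out.append(((pr([.604-.021,-.163+y/1e3,.056+z/1e3])-[310,170])*5).round().tolist())
    print(th,out)
for t in('glue_bottle','tape_measure','combi_pliers'):
    for x in ctrl.cut_out(t,p)[:2]: print(t,round(x['conf'],2),np.round(at(p,x['centre'][1],x['centre'][0],.1 if 'g' in t[0] else .03),3))
```

```text
0 [[394.0, 159.0], [427.0, 159.0], [401.0, 192.0]]
-0.2 [[373.0, 159.0], [407.0, 159.0], [421.0, 192.0]]
-0.4 [[353.0, 161.0], [386.0, 159.0], [439.0, 191.0]]
-0.6 [[335.0, 163.0], [365.0, 160.0], [457.0, 189.0]]
0.2 [[415.0, 159.0], [447.0, 161.0], [382.0, 192.0]]
0.4 [[435.0, 160.0], [464.0, 162.0], [363.0, 191.0]]
glue_bottle 0.75 [0.569 0.283 0.1  ]
tape_measure 0.59 [0.389 0.263 0.03 ]
combi_pliers 0.57 [ 0.298 -0.246  0.03 ]
```

View pics/top0.png

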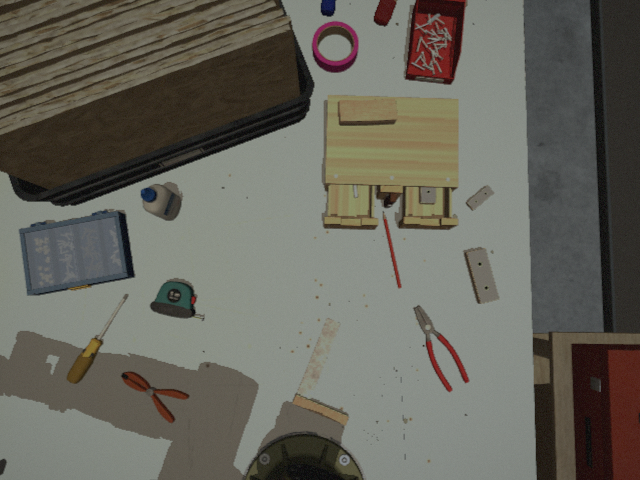

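The bar outline fits about +0.3 rad, so its upper end is tipped right. The path at x<0.5 is clear, since the bottle stands at about (0.57, 0.28). With the gripper open, the fingers sit about ±53 mm from the middle and straddle both the button and the pencil, so they can push both drawers together.

move_arm(
  increments=[
    [1,0,0,0,0,0,-0.122],
    [1,0,0,0,0,0,-0.122],
    [1,-0.36,-0.7,0,0,0,0],
    [1,-0.36,-0.7,0,0,0,0],
    [1,-0.36,-0.7,0,0,0,0],
    [1,-0.36,-0.7,0,0,0,0],
    [1,-0.36,-0.7,0,0,0,0],
    [1,-0.36,-0.7,0,0,0,0],
    [1,-0.36,-0.7,0,0,0,0],
    [1,-0.36,-0.7,0,0,0,0],
    [1,-0.36,-0.7,0,0,0,0],
    [1,-0.36,-0.7,0,0,0,0],
    [1,-0.36,-0.7,0,0,0,0],
    [1,-0.36,-0.7,0,0,0,0],
    [1,-0.36,-0.7,0,0,0,0],
    [1,-0.36,-0.7,0,0,0,0],
    [1,-0.36,-0.7,0,0,0,0],
    [1,-0.36,-0.7,0,0,0,0],
    [1,-0.36,-0.7,0,0,0,0],
    [1,0,0,0,0,0,0],
  ],
)

```text
time_s: 2.85
ee_pos: [0.4399, -0.0647, 0.2052]
eef_rot: [-3.141, -0.0, 3.138]
force: [0.1, 0.1, -0.5]
grip_width: 0.0938
grip_force: 0.0
```

move_arm(
  increments=[
    [1,-0.3,-0.66,0,0,0,0],
    [1,-0.3,-0.66,0,0,0,0],
    [1,-0.3,-0.64,0,0,0,0],
    [1,0,0,0.5,0,0,0],
    [1,0,0,0.5,0,0,0],
    [1,0,0,0.5,0,0,0],
    [1,0,0,0.5,0,0,0],
    [1,0,0,0.5,0,0,0],
    [1,0,0,0.5,0,0,0],
    [1,0,0,0.2,0,0,0],
    [1,0,0,0,0,0,0],
    [1,0,0,0,0,0,0],
  ],
)

```text
time_s: 4.05
ee_pos: [0.4842, -0.1597, 0.0465]
eef_rot: [-3.141, 0.001, 3.141]
force: [1.3, -0.5, 0.8]
grip_width: 0.0937
grip_force: 0.0
```

Run:
```python
from h import *
p=ctrl.camera('top')
a=p['color'][165:275,310:470];a=cv2.resize(a,None,fx=5,fy=5,interpolation=cv2.INTER_CUBIC)
cv2.imwrite('pics/t3.png',cv2.convertScaleAbs(a,alpha=1.5,beta=20))
print(ctrl.get_obs()['ee_pos'])
```

```text
[ 0.48438465 -0.15977896  0.04671253]
```

View pics/t3.png

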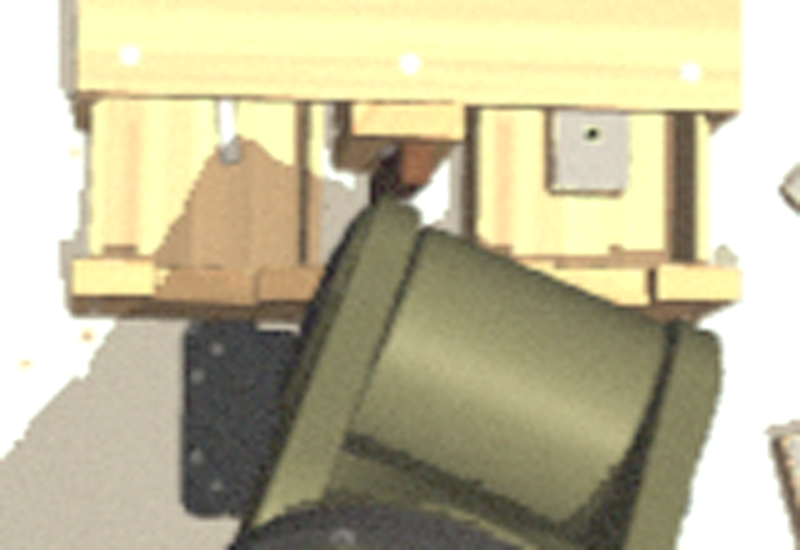

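The fingers are ahead of both fronts, with the button and pencil clear between them. I'll push along +x (tool -x).

move_arm(
  increments=[
    [1,-0.2,-0.06,0,0,0,0],
    [1,-0.2,0,0,0,0,0],
    [1,-0.2,0,0,0,0,0],
    [1,-0.1,0,0,0,0,0],
    [1,-0.1,0,0,0,0,0],
    [1,-0.1,0,0,0,0,0],
    [1,-0.1,0,0,0,0,0],
    [1,-0.1,0,0,0,0,0],
    [1,-0.1,0,0,0,0,0],
    [1,-0.1,0,0,0,0,0],
    [1,-0.1,0,0,0,0,0],
    [1,-0.1,0,0,0,0,0],
    [1,-0.1,0,0,0,0,0],
  ],
)

```text
time_s: 5.4
ee_pos: [0.5641, -0.1629, 0.0454]
eef_rot: [-3.141, -0.0, 3.141]
force: [-3.1, -2.7, -0.4]
grip_width: 0.0943
grip_force: 1.8
```

move_arm(
  increments=[
    [1,-0.1,0,0,0,0,0],
    [1,-0.1,0,0,0,0,0],
    [1,-0.1,0,0,0,0,0],
    [1,-0.1,0,0,0,0,0],
    [1,-0.05,0,0,0,0,0],
    [1,-0.05,0,0,0,0,0],
    [1,0,0,0,0,0,0],
  ],
)

```text
time_s: 6.1
ee_pos: [0.5892, -0.1626, 0.0456]
eef_rot: [3.141, 0.001, 3.141]
force: [-0.2, 0.3, 0.2]
grip_width: 0.0941
grip_force: 0.0
```

move_arm(
  increments=[
    [1,-0.05,0,0,0,0,0],
    [1,-0.05,0,0,0,0,0],
    [1,-0.04,0,0,0,0,0],
    [1,-0.04,0,0,0,0,0],
    [1,0,0,0,0,0,0],
  ],
)

```text
time_s: 6.6
ee_pos: [0.5941, -0.1626, 0.0456]
eef_rot: [3.14, -0.01, 3.138]
force: [-39.1, 4.9, 22.7]
grip_width: 0.094
grip_force: 19.5
```

That is the hard stop. I'll back off and look.

move_arm(
  increments=[
    [1,0.2,0,0,0,0,0],
    [1,0.4,0,0,0,0,0],
    [1,0.6,0,0,0,0,0],
    [1,0.6,0,0,0,0,0],
    [1,0.6,0,0,0,0,0],
    [0,0,0,-0.6,0,0,0],
    [0,0,0,-0.6,0,0,0],
    [0,0,0,-0.6,0,0,0],
    [0,0.6,0,-0.6,0,0,0],
    [0,0.6,0,0,0,0,0],
    [0,0,0,0,0,0,0],
  ],
)

```text
time_s: 7.7
ee_pos: [0.4165, -0.1626, 0.1666]
eef_rot: [-3.141, 0.002, 3.14]
force: [-0.5, -0.8, -0.2]
grip_width: 0.0496
grip_force: 0.0
```

Run:
```python
from h import *
p=ctrl.camera('top')
a=p['color'][165:275,310:470];a=cv2.resize(a,None,fx=5,fy=5,interpolation=cv2.INTER_CUBIC)
s=ctrl.camera('side')['color'][220:330,215:375];s=cv2.resize(s,None,fx=5,fy=5,interpolation=cv2.INTER_CUBIC)
cv2.imwrite('pics/t4.png',cv2.convertScaleAbs(a,alpha=1.5,beta=20))
print(ctrl.get_obs())
def pr(w):
    c=np.linalg.inv(p['pose'])@[*w,1];u=p['K']@c[:3];return u[:2]/u[2]
for th in(0,.1,.2,.3,.4):
    out=[]
    for a,b in((40,6.5),(40,-6.5),(-40,-6.5),(-40,6.5)):
        y=-a*np.sin(th)+b*np.cos(th);z=a*np.cos(th)+b*np.sin(th)
        for x in (.583,.601):out.append(((pr([x,-.163+y/1e3,.056+z/1e3])-[310,165])*5).round().tolist())
    print(th,out)
```

```text
{'time_s': 7.8, 'qpos': array([-4.52940091e-01,  1.12102584e-01,  1.84388524e+00,  2.84538183e-04,
        1.18373093e+00, -2.02267196e+00]), 'joint_vel': array([ 0.00803747,  0.03260791, -0.01821451, -0.00061978, -0.00124896,
        0.0022951 ]), 'tau': array([ -0.43261064, -41.64626598, -32.20906019,  -0.06322998,
         0.11553588,  -0.07520937]), 'ee_pos': array([ 0.41824759, -0.16277164,  0.16605757]), 'eef_rot': array([-3.14101164e+00,  1.80094337e-03,  3.14042156e+00]), 'force': array([-0.14764952,  0.3860982 , -0.25287356]), 'moment': array([ 0.00756992, -0.02001028,  0.00866431]), 'grip_force': 0.0, 'grip_width': 0.04131347193519312}
0 [[394.0, 184.0], [394.0, 138.0], [427.0, 184.0], [427.0, 138.0], [401.0, 217.0], [401.0, 174.0], [370.0, 217.0], [370.0, 174.0]]
0.1 [[404.0, 184.0], [404.0, 138.0], [437.0, 185.0], [437.0, 139.0], [392.0, 217.0], [392.0, 174.0], [361.0, 216.0], [361.0, 173.0]]
0.2 [[415.0, 184.0], [415.0, 138.0], [447.0, 186.0], [447.0, 140.0], [382.0, 217.0], [382.0, 174.0], [352.0, 216.0], [352.0, 173.0]]
0.3 [[425.0, 184.0], [425.0, 138.0], [456.0, 186.0], [456.0, 141.0], [372.0, 217.0], [372.0, 174.0], [343.0, 215.0], [343.0, 172.0]]
0.4 [[435.0, 185.0], [435.0, 139.0], [464.0, 187.0], [464.0, 142.0], [363.0, 216.0], [363.0, 174.0], [335.0, 214.0], [335.0, 171.0]]
```

View pics/t4.png

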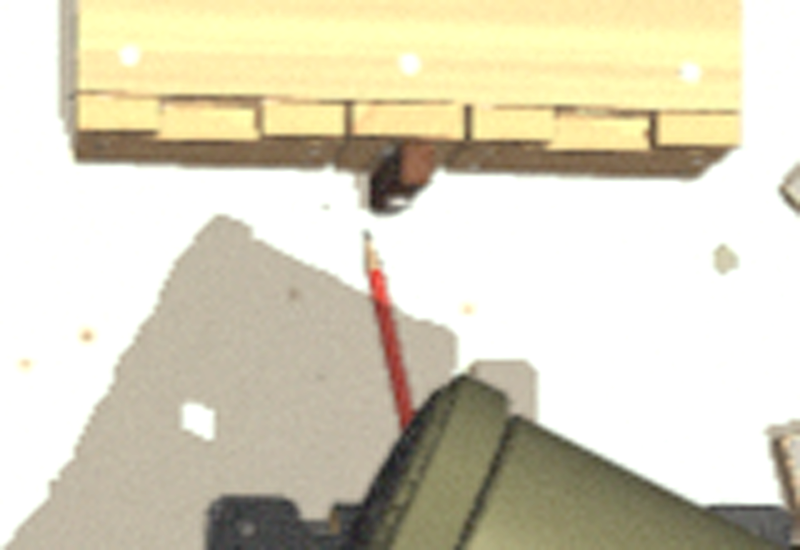

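Both drawers are home, flush with the upright. The button is about +0.1 rad, its upper end slightly right. With the fingers shut, I'll go to the left of its upper end, push right, then press down.

move_arm(
  increments=[
    [0,-0.4,0.1,0,0,0,0],
    [0,-0.6,0.16,0,0,0,0],
    [0,-0.6,0.2,0,0,0,0],
    [0,-0.6,0.2,0,0,0,0],
    [0,-0.6,0,0,0,0,0],
    [0,-0.3,0,0,0,0,0],
    [0,-0.3,0,0,0,0,0],
    [0,0,0,0,0,0,0],
    [0,0,0,0,0,0,0],
    [0,0,0,0,0,0,0],
  ],
)

```text
time_s: 8.8
ee_pos: [0.5874, -0.1297, 0.1652]
eef_rot: [3.141, -0.0, 3.141]
force: [-0.1, 0.1, 0.0]
grip_width: 0.0004
grip_force: 0.0
```

move_arm(
  increments=[
    [0,0,0,0.3,0,0,0],
    [0,0,0,0.4,0,0,0],
    [0,0,0,0.4,0,0,0],
    [0,0,0,0.3,0,0,0],
    [0,0,0,0.2,0,0,0],
    [0,0,0,0.14,0,0,0],
    [0,0,0,0,0,0,0],
    [0,0,0,0,0,0,0],
  ],
)

```text
time_s: 9.6
ee_pos: [0.5881, -0.1299, 0.079]
eef_rot: [-3.141, 0.001, 3.141]
force: [-0.0, -0.8, 0.5]
grip_width: 0.0007
grip_force: 0.0
```

Now push right (-y) by about 48 mm.

move_arm(
  increments=[
    [0,0,-0.12,0,0,0,0],
    [0,0,-0.12,0,0,0,0],
    [0,0,-0.12,0,0,0,0],
    [0,0,-0.12,0,0,0,0],
    [0,0,-0.12,0,0,0,0],
    [0,0,-0.12,0,0,0,0],
    [0,0,-0.12,0,0,0,0],
    [0,0,-0.12,0,0,0,0],
    [0,0,0,0,0,0,0],
  ],
)

```text
time_s: 10.5
ee_pos: [0.5877, -0.1787, 0.0784]
eef_rot: [-3.141, 0.0, 3.14]
force: [0.2, -0.0, -0.5]
grip_width: 0.0002
grip_force: 0.0
```

Then press down about 16 mm in small steps.

move_arm(
  increments=[
    [0,0,0,0.08,0,0,0],
    [0,0,0,0.08,0,0,0],
    [0,0,0,0.06,0,0,0],
    [0,0,0,0.04,0,0,0],
    [0,0,0,0.04,0,0,0],
    [0,0,0,0,0,0,0],
  ],
)

```text
time_s: 11.1
ee_pos: [0.5877, -0.1778, 0.0631]
eef_rot: [3.142, -0.0, 3.141]
force: [0.2, -0.8, 0.8]
grip_width: 0.0003
grip_force: 0.6
```

move_arm(
  increments=[
    [0,0,0,0.03,0,0,0],
    [0,0,0,0.03,0,0,0],
    [0,0,0,0,0,0,0],
    [0,0,0,0,0,0,0],
  ],
)

```text
time_s: 11.5
ee_pos: [0.5879, -0.1779, 0.0623]
eef_rot: [-3.141, 0.001, 3.141]
force: [-9.2, -0.1, 21.5]
grip_width: 0.0006
grip_force: 10.7
```

The force shows the button against its stop. I'll rise clear and retract to check.

move_arm(
  increments=[
    [0,0,0,-0.1,0,0,0],
    [0,0,0,-0.4,0,0,0],
    [0,0,0,-0.6,0,0,0],
    [0,0,0,-0.6,0,0,0],
    [0,0,0,-0.6,0,0,0],
    [0,0.6,0,0,0,0,0],
    [0,0.8,0,0,0,0,0],
    [0,0.8,0,0,0,0,0],
    [0,0.8,0,0,0,0,0],
    [0,0.4,0,0,0,0,0],
    [0,0,0,0,0,0,0],
    [0,0,0,0,0,0,0],
  ],
)

```text
time_s: 12.7
ee_pos: [0.4181, -0.1776, 0.1756]
eef_rot: [3.141, 0.0, 3.141]
force: [0.5, -0.7, -0.1]
grip_width: 0.0005
grip_force: 0.0
```

Run:
```python
from h import *
p=ctrl.camera('top')
a=p['color'][165:275,310:470];a=cv2.resize(a,None,fx=5,fy=5,interpolation=cv2.INTER_CUBIC)
cv2.imwrite('pics/t5.png',cv2.convertScaleAbs(a,alpha=1.5,beta=20))
def pr(w):
    c=np.linalg.inv(p['pose'])@[*w,1];u=p['K']@c[:3];return ((u[:2]/u[2]-[310,165])*5).round().tolist()
print([pr([x,-.163+y,.0625]) for y in(.04,-.04) for x in(.583,.601)])
```

```text
[[299.0, 197.0], [300.0, 152.0], [500.0, 200.0], [500.0, 155.0]]
```

View pics/t5.png

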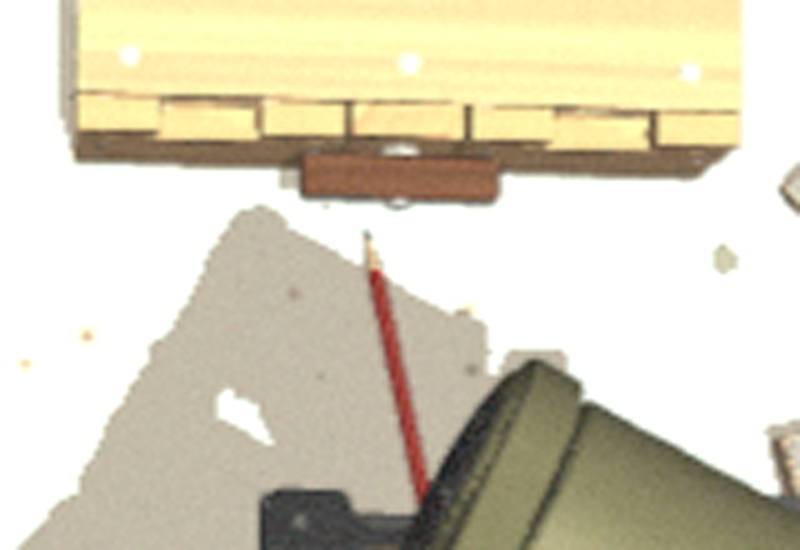

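The button lies level at (300–500, 155–200), exactly where the model predicts. Both drawers are flush and the pencil has not moved.

```bash
python3 -c "
from station import ctrl
print(ctrl.hand_in())"
```

```text
the job is handed in; nothing more can be done
None
```

Both drawers are pushed fully home and the turn-button lies level across both fronts, as the last top picture shows; I handed the job in at about 13 s, and the hand-in returned no verdict.

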